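# Tighten a printer's shaft support with a hex key

## Task

Before working on the printer base, flip the isolator's toggle over to off. Then take the hex T-key from the wooden stand, feel for the hex socket down in the bored shaft support and tighten its screw clockwise fully home in about quarter turns, letting go of the key between them. Leave the key standing fully down in the socket, leave the isolator off, and do not disturb the nut spinner, motor, bearing or glue bottle.

Things in the scene. Friction and masses are not known exactly. Their poses are not given: they have to be found in the camera images.
- hexkey: Loose T-handled hex key, 170 g, upright in a hole of the stand. Origin: centre of the tip's flat end; z up the shank. Hexagonal steel shank 14 mm across flats (16.2 mm across corners), two flats facing +x and -x. Black cross bar 90 mm long (along x), 16 mm wide, 16 mm high, from 90 to 106 mm above the tip, centred. Its tip starts 44 mm below the stand's top. Yaw varies.
- stand: Fixed plywood key stand, 55 mm (x) by 130 mm (y), 50 mm high, on a 75 by 150 mm foot. Origin: centre of the underside. Two round upright holes, 18.5 mm wide, 44 mm deep, on its y axis at +40 and -40 mm: one holds the hex key, one the nut spinner; which varies. It stands left or right of the printer base, the isolator on the other side.
- deck: Fixed printer base: plywood deck 210 mm (x) by 290 mm (y), 20 mm thick; origin: centre of its underside. Two upright 12 mm steel rods stand at x = +95, y = +90 and -90 mm, tops 170 mm above the table. A level steel rod along y at x = -30 mm runs through two shaft supports at y about +80 and -80 mm; motor and bearing stand loose on the deck.
- support: Fixed aluminium shaft support with the screw to tighten: 50 mm (x) by 54 mm (y), 62 mm high. Origin: centre of its underside, 20 mm above the table. In its top, in the middle, is an upright round bore 17.4 mm wide, 12 mm deep, chamfered 2.5 mm; the screw's socket lies at its bottom. The deck's other support has a solid top with a domed nut: leave it. Which end is which varies.
- socket (a point): Mouth of the hex socket on the screw's axis, 12 mm below the bored support's top (70 mm above the table). Socket 14.8 mm across flats, straight, 20 mm deep from here, oiled (friction 0.3): a key within 0.11 rad of aligned drops in, else it stands on the flat rim, at this height. z up; x, y are the support's, NOT the hexagon's, whose yaw is random and must be felt or seen.
- screw (a joint): Angle of the screw (rad), growing clockwise seen from above (tightening). Starts at 0 to 0.3; at 3.1 it is fully home on a hard stop. It does not move up or down. Takes about 0.07 N m at every angle and stays where it is left. Counts from an arbitrary mark: it does not tell the hexagon's yaw. Feel with light force (about 5 N): pressed hard, the key can jam askew.
- toggle (a joint): Angle of the isolator's toggle lever (rad): 0 = on (at the start; leaning 0.6 rad towards the isolator's -x), 1.2 = off (leaning 0.6 rad towards its +x). It takes under 0.03 N m, and past upright (0.6) it falls to the nearer end and stays.
- toggle_pivot (a point): Pivot of the toggle, 46 mm above the table at the centre of the isolator, a fixed grey box 80 mm (x) by 70 mm (y), 50 mm high, whose axes these are. The lever turns about y: from the pivot a 10 mm steel stem, then from 36 to 60 mm along it a black grip 18 mm across. The glue bottle stands about 90 mm from the pivot towards +x.
- spinner: Nut spinner, the wrong tool, loose in the stand's other hole: round 16 mm shank and a shorter cross bar, 60 mm, at the same height as the key's. Origin at its tip, z up. Bystander.
- motor: Loose square motor, 42 mm, 38 mm tall plus a 22 mm shaft; origin under its centre. Bystander.
- bearing: Loose upright steel bearing, 21 mm wide, 30 mm tall; origin under its centre. Bystander.
- glue: Loose glue bottle, 30 mm wide, 90 mm tall; origin under its centre. Bystander.
There are look-alikes about, which are no part of the job. What is shaped like the hexkey but red is not meant.

How it is judged:
By the outcome, as a careful person would: the job done as asked, in the order asked, and still so for the second after the job is handed in, with the robot touching nothing.
It also fails if it takes over 72 s, if anything falls off the work surface, if the arm or the gripper's body presses on something with over 40 N, if the wrist force passes 120 N, or if a joint passes its speed limit or range.

## Robot

A 7-joint arm with a two-finger parallel gripper is mounted at the origin on the work surface. World frame = base frame: x ahead of the robot, y to its left, z up, the work surface at z = 0. Lengths are in m, angles in degrees, forces in N, time in s.
With the tool pointing down it reaches from about 0.425 to 0.875 m from the base axis. Payload 4.7 kg.
Tool frame: the origin (TCP) lies between the finger pads; the fingertips stand 19 mm ahead of it and the grasp point (between the pads) is the TCP; x points along the fingers, z is the direction in which the jaws open and shut, and the axes are right-handed (so a half turn about x gives the same grasp; the last joint's range is limited). The gripper opens to 87 mm and grips with 3 to 60 N. Pads are 19 mm wide; open, the fingers measure 117 mm over their backs; the gripper's body (75 mm by 190 mm) begins 51 mm behind the grasp point.
Start: joints at [-71.958, 18.392, -4.016, 83.108, 1.295, 78.541, -3.26], TCP at [0.193, 0.621, 0.242] pointing down, gripper open.
Joint ranges: [-163.93, 163.93], [-17.29, 119.83], [-79.2, 71.16], [3.27, 140.29], [-89.18, 269.18], [5.43, 117.66], [-154.24, 154.24]. Speed limits (degrees/s): [147.25, 147.25, 180, 180, 180, 180, 180].

## Interface

Orientations are given as [roll, pitch, yaw] about the fixed x, y, z axes, in that order (R = Rz(yaw) Ry(pitch) Rx(roll)).
In Python, from cell import monitor, read_camera, camera_model, env, regions_of gives the robot as it stands. The module is installed in compiled form; this text tells all that it offers.
- The arm moves only by the tool step_arm, never from a script. Its argument "deltas" is a list of rows, each a list of 5 numbers: the gripper's target within -1 to 1 (fully open at 1, half-way at 0, shut at -1), then the shift along the tool's x, y, z in m, then the turn about the tool's x in degrees. A call has 1 to 12 rows; each row is the pose to reach, as a shift and turn from the pose commanded when the call began, along the tool's axes at that moment; what a row does not reach only later rows make up. A row lasts 1/8 s, in which the tool goes at most 62.5 mm and 10.7 degrees, less where a joint would pass 70% of its speed; a pose out of reach is approached as far as the arm can. A call with a gripper value outside its range is refused whole. The fingers move at their own pace and stop on an object; "newtons" is the grip in N (left out, the last holds). Time passes only in rows, so rows that repeat a pose let the fingers close. It gives the time, the measured TCP pose, the force and the opening at its end, in the units of the state.
- monitor.get_obs(): the state, without advancing time (a new reading comes with each control period).
- read_camera(name): name is "scene" or "top" or "wrist"; returns (picture, depth): 384x512x3 uint8, red, green, blue; 384x512 float32, m along the optical axis (not along the pixel's ray), 0 where there is no reading.
- camera_model(name): a dict with "fx", "fy", "cx", "cy" (pixels), "xyz" and "attitude" of the camera in the world. Camera axes: x right, y down, z forward; pixel columns grow to the right and rows downward; lengths in m; the calibration is good to about 2 mm. A picture is of the moment at which its call begins: read the wrist's pose just before it. camera_model takes no time and is no camera call; for the wrist camera it gives the pose at the moment of the call.
- env.sign_off(): hands the job in, once; it reports no verdict.
Trained networks look in the newest picture that a camera, given by its name, has taken for a name from the list of things; names that differ only in an ending like _2 or _b are one class to them, and where a whole thing is asked for, a point or a joint stands for the part that bears it (a point fixed in the world has none). Each returns a list of dicts, best first, with "p" (0 to 1); they miss things now and then, are a little off and sometimes report something else, mostly with a low value. They report only what shows in the picture. A call takes as long as a camera call. They do not tell look-alikes from the thing itself.
- regions_of(camera, thing): "pixels" (384x512 bool, what is visible of it) and "pixel" ([column, row] in pixels, amid what is visible of it).
The state is a dict: "time_s": time; "qpos": joint angles; "joint_velocities": joint speeds; "effort": joint torques, N m; "tool_pos": TCP position; "tool_rot": TCP orientation; "force": force on the tool from outside, world axes, zero at the start; "wrist_torque": the same for the moment, N m; "grip_width": finger opening in m.
Only numpy, scipy, OpenCV 4.12 (cv2) and the standard library are available. Lean on these libraries where they do the work, as an engineer would, in place of code of your own. Each camera call takes 0.05 s, during which the arm holds its last target. There are 200 camera calls.

## Working session

There is one attempt and no reset: what is moved stays moved. The work goes in short steps, Python scripts to look and compute and a tool call to move; the robot and the scene stay as the last step left them, time stands still between calls to the robot, and variables do not carry over. Pictures are saved under pics/ and viewed, about 8 in all and at most 12, crops included, and the job is handed in when it is done.

Besides the shell and the picture viewer there is one more tool, called after "Emit:" as name(argument=value, ...) on one line, values as JSON. step_arm: Moves the arm, as the interface text tells. Its arguments: {"type":"object","properties":{"deltas":{"type":"array"},"newtons":{"type":"number"}},"required":["deltas"]}

```bash
mkdir -p pics; cat > h.py <<'E'
import numpy as np, cv2
from scipy.spatial.transform import Rotation as R
from cell import monitor, read_camera, camera_model, env, regions_of
def cm(name):
    m=camera_model(name); a=np.array(m['attitude'],float)
    Rm=a if a.shape==(3,3) else R.from_euler('xyz',a,degrees=True).as_matrix()
    return m,Rm,np.array(m['xyz'])
def cloud(name,d,model=None):
    m,Rm,t=model or cm(name)
    v,u=np.mgrid[:384,:512]
    P=np.stack([(u-m['cx'])/m['fx']*d,(v-m['cy'])/m['fy']*d,d],-1)
    return P@Rm.T+t
def save(n,im): cv2.imwrite('pics/'+n,im[:,:,::-1])
E
python3 - <<'E'
from h import *
print(monitor.get_obs()); 
for c in('scene','top'):
    m=cm(c);print(m[0])
    im,d=read_camera(c); save(c+'0.png',im); P=cloud(c,d); np.savez(c+'0.npz',P=P,im=im)
    for th in('hexkey','stand','deck','support','toggle','spinner','motor','bearing','glue'):
        for r in regions_of(c,th)[:3]:
            k=r['pixels']&(d>0); print(c,th,round(r['p'],2),np.round(r['pixel']),k.sum(),np.round(np.median(P[k],0),3) if k.any() else '')
E
```

```text
{'time_s': 0.0, 'qpos': array([-71.9573131 ,  18.43929267,  -4.01612823,  83.17547292,
         1.2957765 ,  78.54038035,  -3.26052599]), 'joint_velocities': array([ 0.07925746,  0.01649508, -0.02801071, -0.03798395, -0.05301796,
       -0.08778227, -0.01922506]), 'effort': array([ 2.94457623e-04, -4.91282487e+01, -4.03881753e-01, -3.12533391e+01,
       -6.40847068e-02,  4.36048291e-02,  1.55431999e-04]), 'tool_pos': array([0.19247866, 0.62030309, 0.24045392]), 'tool_rot': array([-176.69779294,   89.88996119, -103.93052224]), 'force': array([-0.18106379,  0.07421621,  0.37371943]), 'wrist_torque': array([ 0.04614386, -0.01384099,  0.01840365]), 'grip_width': 0.08701618150561324}
{'fx': 405.54555257614476, 'fy': 405.54555257614476, 'cx': 250.3168788006557, 'cy': 189.3868286891578, 'xyz': array([1.02588434, 0.22126689, 0.80551156]), 'attitude': array([-142.44354406,   -0.49709028,  114.2585111 ])}
scene hexkey 0.8 [148. 147.] 417 [ 0.513 -0.274  0.108]
scene hexkey 0.78 [100. 175.] 553 [ 0.63  -0.338  0.099]
scene hexkey 0.66 [182. 113.] 450 [ 0.375 -0.263  0.096]
scene stand 0.77 [14
[... 591 characters left out ...]
1.2320696021659, 'cy': 191.1145141527515, 'xyz': array([0.30813474, 0.01245445, 1.26363459]), 'attitude': array([-170.49065261,   -1.85972435,  -88.42712597])}
top hexkey 0.73 [370. 155.] 253 [ 0.624 -0.342  0.103]
top hexkey 0.63 [344. 244.] 194 [ 0.369 -0.263  0.104]
top hexkey 0.49 [348. 192.] 259 [ 0.508 -0.278  0.109]
top stand 0.94 [354. 201.] 1016 [ 0.499 -0.314  0.046]
top deck 0.71 [248. 163.] 6219 [ 0.593 -0.002  0.019]
top support 0.66 [271. 169.] 454 [ 0.573 -0.076  0.079]
top spinner 0.52 [376. 195.] 174 [ 0.508 -0.357  0.108]
top motor 0.65 [242. 154.] 264 [0.62  0.011 0.056]
top motor 0.21 [348. 194.] 242 [ 0.506 -0.278  0.11 ]
top glue 0.63 [ 98. 172.] 164 [0.548 0.399 0.054]
```

```bash
python3 - <<'E'
import cv2
a=cv2.imread('pics/scene0.png');b=cv2.imread('pics/top0.png')
cv2.imwrite('pics/s1.png',cv2.resize(a,(780,585),interpolation=cv2.INTER_CUBIC)); 
cv2.imwrite('pics/t1.png',cv2.resize(b[80:300,60:420],(792,484),interpolation=cv2.INTER_CUBIC))
E
```

```text
(no output)
```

View pics/s1.png

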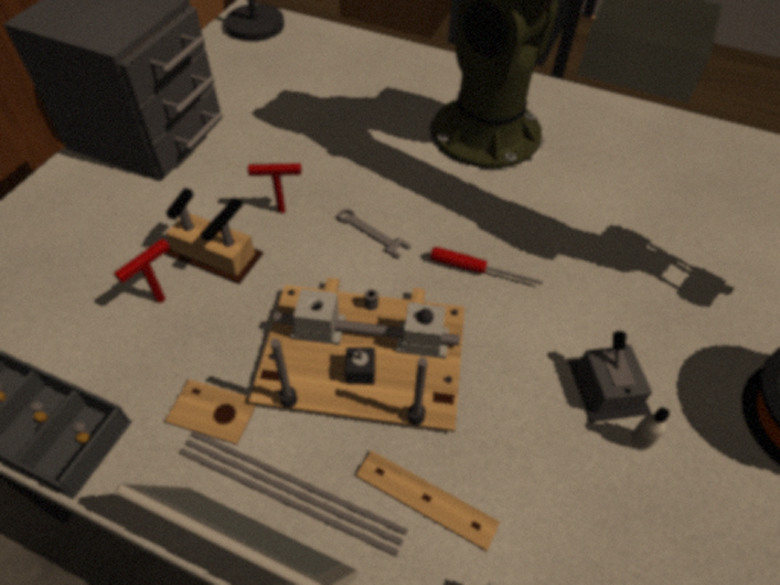

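View pics/t1.png

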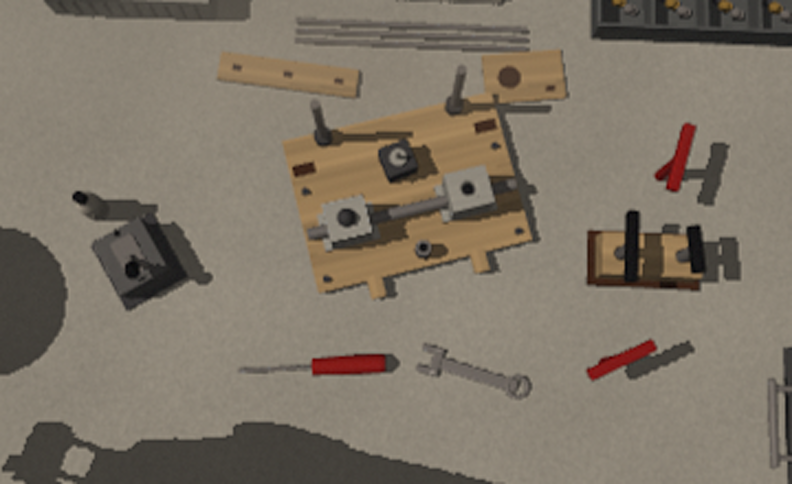

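The overview shows the black hex key at top-view px (348,192), in the stand hole nearer the deck. The spinner is at (376,195), and the two red keys are decoys. The bored support is at (271,169), its twin has the domed nut, and the isolator on the left leans its lever away from the glue. Next I'll fit the poses.

```bash
python3 - <<'E'
from h import *
D={c:np.load(c+'0.npz') for c in('scene','top')}
def sel(c,ctr,r,z0,z1,dark=None):
    P=D[c]['P'];im=D[c]['im'].astype(int).sum(-1)
    k=(np.hypot(P[...,0]-ctr[0],P[...,1]-ctr[1])<r)&(P[...,2]>z0)&(P[...,2]<z1)
    if dark: k&=im<dark
    return P[k]
def rect(n,c,*a,**k):
    Q=sel(c,*a,**k)
    if len(Q)<5: print(n,c,len(Q));return
    r=cv2.minAreaRect(Q[:,:2].astype(np.float32)*1000); print(n,c,len(Q),np.round(r[0],1),np.round(r[1],1),round(r[2],1),'z',np.round(np.median(Q[:,2]),4),'mean',np.round(Q.mean(0),4))
for c in D:
    rect('iso',c,(0.49,0.35),.07,.044,.054)
    rect('lever',c,(0.475,0.345),.06,.065,.12)
    rect('supp',c,(0.573,-0.076),.05,.078,.088)
    rect('supp2',c,(0.61,0.08),.06,.078,.086)
    rect('key',c,(0.508,-0.278),.055,.098,.12)
    rect('spin',c,(0.508,-0.357),.04,.098,.12)
    rect('stand',c,(0.508,-0.315),.08,.044,.055)
    rect('glue',c,(0.553,0.40),.03,.02,.12)
E
```

```text
iso scene 1012 [487.2 350.5] [81.3 72.4] 31.9 z 0.0502 mean [0.4924 0.3506 0.0501]
lever scene 138 [467.6 336.6] [30.6 16.3] 25.6 z 0.088 mean [0.4688 0.3366 0.0862]
supp scene 444 [581.5 -76.8] [53.6 54.6] 15.2 z 0.0817 mean [ 0.5831 -0.0761  0.0817]
supp2 scene 122 [556.2  79.2] [16.3 48.9] 17.0 z 0.082 mean [0.5588 0.0763 0.0818]
key scene 292 [ 511.4 -277.7] [18.4 89.9] 88.1 z 0.1106 mean [ 0.5152 -0.2751  0.1089]
spin scene 189 [ 509.3 -356.6] [61.2 17.1] 4.1 z 0.1108 mean [ 0.5126 -0.3547  0.1088]
stand scene 674 [ 510.4 -317.8] [133.5  58.2] 88.8 z 0.0498 mean [ 0.516  -0.3126  0.0497]
glue scene 372 [557.1 407.2] [30.1 23.1] 77.2 z 0.057 mean [0.5595 0.4056 0.057 ]
iso top 625 [499.9 356.8] [114.7  70. ] 32.8 z 0.0495 mean [0.4874 0.3477 0.0494]
lever top 54 [467.6 333.7] [30.7 16.8] 17.6 z 0.0921 mean [0.4637 0.3325 0.0905]
supp top 269 [581.7 -79. ] [50.4 54.1] 15.9 z 0.0811 mean [ 0.5819 -0.0786  0.0812]
supp2 top 61 [595.7  96.8] [112.1  41.6] 30.9 z 0.0811 mean [0.5608 0.0748 0.0813]
key top 222 [ 509.2 -280.1] [16.8 88.3] 88.0 z 0.11 mean [ 0.5078 -0.279   0.1093]
spin top 147 [ 507.9 -360. ] [58.6 16.7] 5.3 z 0.1096 mean [ 0.5072 -0.3587  0.1091]
stand top 572 [ 509.5 -319.4] [126.6  55.9] 88.9 z 0.0486 mean [ 0.5083 -0.3162  0.0487]
glue top 147 [550.5 401.7] [23.  29.9] 69.4 z 0.0585 mean [0.5489 0.4006 0.0587]
```

```bash
cat >> h.py <<'E'
def plan(xyz,jaw=None):
    """delta in tool axes from the measured pose to xyz; jaw: wanted world angle of tool z (mod 180)"""
    o=monitor.get_obs(); M=R.from_euler('xyz',o['tool_rot'],degrees=True).as_matrix()
    a=np.degrees(np.arctan2(M[1,2],M[0,2])); d=M.T@(np.array(xyz)-o['tool_pos'])
    t=0 if jaw is None else (-(jaw-a)+90)%180-90
    print('t',round(o['time_s'],2),'pos',np.round(o['tool_pos'],4),'jaw',round(a,2),'j7',round(o['qpos'][6],1),'F',np.round(o['force'],1),'T',np.round(o['wrist_torque'],2),'w',round(o['grip_width'],4))
    print('  y->',np.round(M[:,1],3),'z->',np.round(M[:,2],3),'delta',np.round(d,4),'turn',round(t,1))
E
python3 - <<'E'
from h import *
u=np.array([np.cos(np.radians(32)),np.sin(np.radians(32))])
c=np.array([.487,.3505])
for s,z in((-.075,.2),(-.075,.088),(.0,.088)):
    plan([*(c+s*u),z],32); plan([*(c+s*u),z],122)
E
```

```text
t 1.0 pos [0.1926 0.6208 0.2416] jaw 72.77 j7 -3.3 F [ 0.1 -0.4  0.8] T [-0.02 -0.02 -0.02] w 0.0872
  y-> [-0.955  0.296 -0.   ] z-> [0.296 0.955 0.   ] delta [ 0.0416 -0.3123 -0.2278] turn 40.8
t 1.0 pos [0.1926 0.6208 0.2416] jaw 72.77 j7 -3.3 F [ 0.1 -0.4  0.8] T [-0.02 -0.02 -0.02] w 0.0872
  y-> [-0.955  0.296 -0.   ] z-> [0.296 0.955 0.   ] delta [ 0.0416 -0.3123 -0.2278] turn -49.2
t 1.0 pos [0.1926 0.6208 0.2416] jaw 72.77 j7 -3.3 F [ 0.1 -0.4  0.8] T [-0.02 -0.02 -0.02] w 0.0872
  y-> [-0.955  0.296 -0.   ] z-> [0.296 0.955 0.   ] delta [ 0.1536 -0.3123 -0.2278] turn 40.8
t 1.0 pos [0.1926 0.6208 0.2416] jaw 72.77 j7 -3.3 F [ 0.1 -0.4  0.8] T [-0.02 -0.02 -0.02] w 0.0872
  y-> [-0.955  0.296 -0.   ] z-> [0.296 0.955 0.   ] delta [ 0.1536 -0.3123 -0.2278] turn -49.2
t 1.0 pos [0.1926 0.6208 0.2416] jaw 72.77 j7 -3.3 F [ 0.1 -0.4  0.8] T [-0.02 -0.02 -0.02] w 0.0872
  y-> [-0.955  0.296 -0.   ] z-> [0.296 0.955 0.   ] delta [ 0.1536 -0.3613 -0.171 ] turn 40.8
t 1.0 pos [0.1926 0.6208 0.2416] jaw 72.77 j7 -3.3 F [ 0.1 -0.4  0.8] T [-0.02 -0.02 -0.02] w 0.0872
  y-> [-0.955  0.296 -0.   ] z-> [0.296 0.955 0.   ] delta [ 0.1536 -0.3613 -0.171 ] turn -49.2
```

Emit:
step_arm(deltas=[[-1,0.006,-0.045,-0.032,6],[-1,0.012,-0.09,-0.065,12],[-1,0.018,-0.134,-0.098,18],[-1,0.024,-0.178,-0.13,24],[-1,0.03,-0.223,-0.163,30],[-1,0.036,-0.268,-0.195,36],[-1,0.042,-0.312,-0.228,41],[-1,0.042,-0.312,-0.228,41],[-1,0.08,-0.312,-0.228,41],[-1,0.08,-0.312,-0.228,41]])

```text
time_s: 2.25
tool_pos: [0.4208, 0.3101, 0.1593]
tool_rot: [-173.4, 89.7, -141.6]
force: [0.0, 0.2, 0.7]
grip_width: 0.0013
```

```bash
python3 - <<'E'
from h import *
im,d=read_camera('wrist'); save('w1.png',im)
u=np.array([np.cos(np.radians(32)),np.sin(np.radians(32))])
c=np.array([.487,.3505])
for s,z in((-.075,.088),(.0,.088)): plan([*(c+s*u),z],32)
E
```

```text
t 2.3 pos [0.4219 0.3109 0.161 ] jaw 31.85 j7 -6.1 F [0.5 0.2 0.3] T [-0.04 -0.02  0.01] w 0.0011
  y-> [-0.528  0.849 -0.   ] z-> [ 0.849  0.528 -0.002] delta [ 0.073  -0.0009  0.0014] turn -0.1
t 2.3 pos [0.4219 0.3109 0.161 ] jaw 31.85 j7 -6.1 F [0.5 0.2 0.3] T [-0.04 -0.02  0.01] w 0.0011
  y-> [-0.528  0.849 -0.   ] z-> [ 0.849  0.528 -0.002] delta [ 0.0728 -0.0007  0.0764] turn -0.1
```

View pics/w1.png

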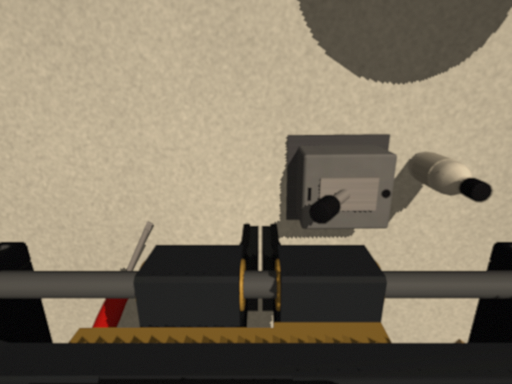

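Fingers are behind the lever: its grip is at px (325,208) and the finger centre at column 262, with the glue at (450,175) well clear. Now I'll descend and push.

Emit:
step_arm(deltas=[[-1,0.037,0,0,0],[-1,0.072,0,0.001,0],[-1,0.072,0,0.015,0],[-1,0.072,0,0.03,0],[-1,0.072,0,0.042,0],[-1,0.072,0,0.052,0],[-1,0.072,0,0.062,0],[-1,0.072,0,0.07,0],[-1,0.072,0,0.07,0],[-1,0.072,0,0.04,0],[-1,0.03,0,0.0,0],[-1,-0.04,0,0,0]])

```text
time_s: 3.8
tool_pos: [0.4185, 0.3074, 0.1917]
tool_rot: [-174.1, 89.5, -142.3]
force: [1.6, 1.3, -0.2]
grip_width: 0.0005
```

```bash
python3 - <<'E'
from h import *
im,d=read_camera('scene'); P=cloud('scene',d)
k=(np.hypot(P[...,0]-.487,P[...,1]-.3505)<.07)&(P[...,2]>.062)&(P[...,2]<.12)
u=np.array([np.cos(np.radians(32)),np.sin(np.radians(32))])
s=(P[k][:,:2]-[.487,.3505])@u; print(k.sum(),np.median(s),s.min(),s.max())
k=(np.hypot(P[...,0]-.555,P[...,1]-.404)<.03)&(P[...,2]>.02); print('glue',P[k].mean(0))
save('s2.png',cv2.resize(im[150:340,320:500],None,fx=3,fy=3))
plan([.509,-.279,.25],88)
E
```

```text
107 0.029345552952114964 0.00661696409891059 0.038398150261210406
glue [0.55955115 0.40571754 0.05695139]
t 3.85 pos [0.4243 0.3118 0.2031] jaw 31.77 j7 -6.4 F [2.3 2.8 6. ] T [ 0.17 -0.2  -0.05] w 0.0005
  y-> [-0.526  0.85   0.003] z-> [0.85  0.526 0.009] delta [-0.0506 -0.5467 -0.2386] turn -56.2
```

Emit:
step_arm(deltas=[[0.15,-0.005,-0.055,-0.024,-6],[0.15,-0.01,-0.11,-0.048,-12],[0.15,-0.015,-0.165,-0.072,-18],[0.15,-0.02,-0.22,-0.096,-24],[0.15,-0.025,-0.275,-0.12,-30],[0.15,-0.03,-0.33,-0.144,-36],[0.15,-0.03,-0.385,-0.168,-42],[0.15,-0.03,-0.44,-0.192,-48],[0.15,-0.03,-0.495,-0.215,-54],[0.15,-0.03,-0.547,-0.239,-56],[0.15,-0.03,-0.547,-0.239,-56],[0.15,-0.03,-0.547,-0.239,-56]])

```text
time_s: 5.35
tool_pos: [0.5077, -0.2796, 0.2236]
tool_rot: [37.2, 89.9, 124.9]
force: [-0.2, 0.2, 0.3]
grip_width: 0.0501
```

```bash
python3 - <<'E'
from h import *
im,d=read_camera('wrist');mo=cm('wrist'); save('w2.png',im); P=cloud('wrist',d,mo)
k=(np.hypot(P[...,0]-.509,P[...,1]+.279)<.052)&(P[...,2]>.1)&(P[...,2]<.12)
r=cv2.minAreaRect(P[k][:,:2].astype(np.float32)*1000); print(k.sum(),r,P[k].mean(0))
plan([.509,-.279,.104],88)
E
```

```text
1693 ((510.225830078125, -279.3614807128906), (15.600632667541504, 89.11634063720703), 88.2153549194336) [ 0.5072175  -0.27904927  0.1105053 ]
t 5.4 pos [ 0.5081 -0.2787  0.2237] jaw 87.85 j7 123.0 F [0.8 0.  0.1] T [ 0.08  0.07 -0.  ] w 0.05
  y-> [-0.999  0.038  0.   ] z-> [0.038 0.999 0.001] delta [ 0.1197 -0.001  -0.0004] turn -0.2
```

View pics/w2.png

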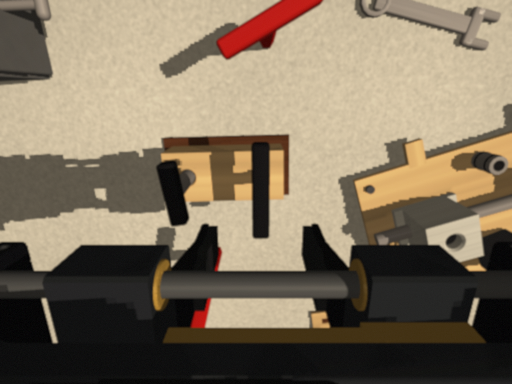

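The black bar, at px (260,190), is centred between the fingers and the spinner is clear at (173,193). Descending to grip it, then a straight lift.

Emit:
step_arm(deltas=[[0.15,0.05,-0.002,0,0],[0.15,0.1,-0.002,0,0],[0.15,0.12,-0.002,0,0],[0.15,0.12,-0.002,0,0],[-1,0.12,-0.002,0,0],[-1,0.12,-0.002,0,0],[-1,0.12,-0.002,0,0],[-1,0.12,-0.002,0,0],[-1,0.12,-0.002,0,0]], newtons=35)

```text
time_s: 6.52
tool_pos: [0.5101, -0.2803, 0.1044]
tool_rot: [-69.1, 90.0, 18.6]
force: [-0.1, -0.4, 2.0]
grip_width: 0.0156
```

Emit:
step_arm(deltas=[[-1,-0.03,0,0,0],[-1,-0.06,0,0,0],[-1,-0.1,0,0,0],[-1,-0.12,0,0,0],[-1,-0.12,0,0,0]])

```text
time_s: 7.15
tool_pos: [0.5104, -0.2807, 0.2248]
tool_rot: [-99.6, 89.9, -11.8]
force: [0.5, -0.3, -1.8]
grip_width: 0.0157
```

```bash
python3 - <<'E'
from h import *
im,d=read_camera('wrist');mo=cm('wrist'); save('w3.png',im); P=cloud('wrist',d,mo)
k=(np.hypot(P[...,0]-.581,P[...,1]+.078)<.05)&(P[...,2]>.078)&(P[...,2]<.088)
print(k.sum()); 
if k.sum()>50: print(cv2.minAreaRect(P[k][:,:2].astype(np.float32)*1000),np.median(P[k],0))
plan([.5815,-.078,.224],74)
E
```

```text
1967
((580.96142578125, -78.3877944946289), (52.0482177734375, 55.301780700683594), 15.85358715057373) [ 0.57988729 -0.07806173  0.07927122]
t 7.2 pos [ 0.5097 -0.2801  0.2234] jaw 87.78 j7 123.2 F [-0.3  0.7 -2.5] T [0.04 0.04 0.02] w 0.0155
  y-> [-0.999  0.039  0.   ] z-> [0.039 0.999 0.   ] delta [-0.0005 -0.0639  0.2047] turn 13.8
```

View pics/w3.png

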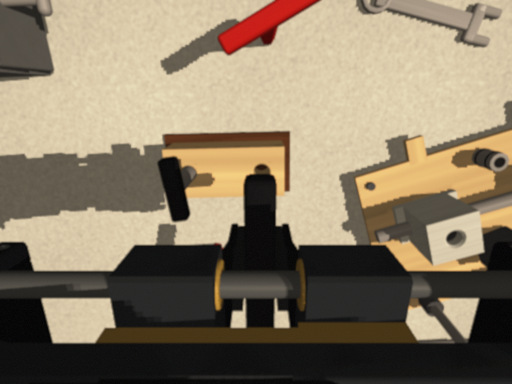

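```bash
python3 - <<'E'
from h import *
m,Rm,t=cm('wrist'); o=monitor.get_obs(); print(m['fx'],t,o['tool_pos'],t-o['tool_pos'],'axis',Rm[:,2],'up',-Rm[:,1])
E
```

```text
302.5331321538127 [ 0.42463334 -0.27710922  0.3652572 ] [ 0.50968688 -0.28010524  0.22338361] [-0.08505354  0.00299602  0.14187359] axis [ 0.30657186 -0.01236969 -0.95176714] up [-0.95105518  0.03680979 -0.30682093]
```

Emit:
step_arm(deltas=[[-1,0,-0.025,0.05,0],[-1,0,-0.05,0.1,0],[-1,0,-0.08,0.15,0],[-1,0,-0.1075,0.2,0],[-1,0,-0.1075,0.2,0],[-1,0,-0.1075,0.2,0],[-1,0,-0.1075,0.2,0]])

```text
time_s: 8.07
tool_pos: [0.624, -0.0868, 0.2233]
tool_rot: [115.1, 89.9, -157.3]
force: [0.2, -0.8, -0.7]
grip_width: 0.0158
```

```bash
python3 - <<'E'
from h import *
ims=[]
for i in range(6):
    im,d=read_camera('wrist'); ims.append(im.astype(float))
mo=cm('wrist'); P=cloud('wrist',d,mo); A=np.mean(ims,0)
# project bore top & socket
m,Rm,t=mo
for z in(.082,.07):
    q=Rm.T@(np.array([.581,-.078,z])-t); uv=np.array([m['cx']+m['fx']*q[0]/q[2],m['cy']+m['fy']*q[1]/q[2]]); print(uv)
u,v=uv.astype(int)
np.savez('w4.npz',A=A,P=P,Rm=Rm,t=t,K=[m['fx'],m['cx'],m['cy']])
c=A[v-24:v+24,u-32:u+32]; c=np.clip((c-c.min())/(np.percentile(c,90)-c.min()),0,1)**.6*255
save('w4.png',cv2.resize(c.astype(np.uint8),None,fx=12,fy=12,interpolation=cv2.INTER_CUBIC))
k=(np.hypot(P[...,0]-.581,P[...,1]+.078)<.05)&(P[...,2]>.077)&(P[...,2]<.088); print(cv2.minAreaRect(P[k][:,:2].astype(np.float32)*1000),np.median(P[k],0))
plan([.5815,-.078,.224],74)
E
```

```text
[266.07491592 136.5544584 ]
[265.83584391 134.76408382]
((582.4601440429688, -78.53298950195312), (50.38260269165039, 54.017860412597656), 16.00323486328125) [ 0.58103439 -0.07837194  0.08074273]
t 8.38 pos [ 0.6249 -0.0852  0.2243] jaw 87.71 j7 103.7 F [ 0.8  0.1 -2.6] T [0.01 0.01 0.08] w 0.0157
  y-> [-0.999  0.04  -0.   ] z-> [0.04  0.999 0.   ] delta [0.0002 0.0436 0.0055] turn 13.7
```

View pics/w4.png

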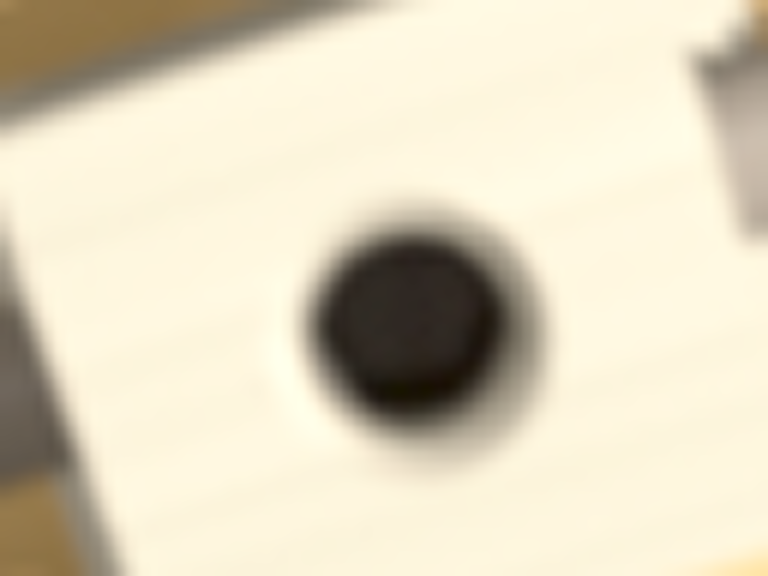

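The bore shows as a dark disc at full-image px ~(266,137). The hexagon isn't visible, so it must be felt. Going above it and descending into the chamfer.

Emit:
step_arm(deltas=[[-1,0,0.022,0.003,0],[-1,0,0.043,0.0055,0],[-1,0,0.043,0.0055,0],[-1,0.03,0.043,0.0055,0],[-1,0.037,0.043,0.0055,0],[-1,0.037,0.043,0.0055,0],[-1,0.042,0.043,0.0055,0],[-1,0.046,0.043,0.0055,0],[-1,0.05,0.043,0.0055,0],[-1,0.05,0.043,0.0055,0]])

```text
time_s: 9.62
tool_pos: [0.582, -0.0776, 0.1737]
tool_rot: [102.6, 90.0, -169.6]
force: [-0.1, -0.7, -1.1]
grip_width: 0.0156
```

```bash
python3 - <<'E'
from h import *
plan([.582,-.078,.1684],88)
E
```

```text
t 9.62 pos [ 0.582  -0.0776  0.1737] jaw 87.76 j7 102.4 F [-0.1 -0.7 -1.1] T [-0.12  0.07 -0.01] w 0.0156
  y-> [-0.999  0.039  0.001] z-> [ 0.039  0.999 -0.   ] delta [ 0.0053  0.     -0.0004] turn -0.2
```

Emit:
step_arm(deltas=[[-1,0.003,0,0,0],[-1,0.0045,0,0,0],[-1,0.0055,0,0,0],[-1,0.006,0,0,0],[-1,0.006,0,0,0]])

```text
time_s: 10.25
tool_pos: [0.5824, -0.0776, 0.1683]
tool_rot: [-86.5, 90.0, 1.2]
force: [-0.9, -0.7, 0.1]
grip_width: 0.0159
```

```bash
python3 - <<'E'
from h import *
plan([.582,-.078,.1684],88)
E
```

```text
t 10.25 pos [ 0.5824 -0.0776  0.1683] jaw 87.76 j7 102.6 F [-0.9 -0.7  0.1] T [-0.24  0.18 -0.01] w 0.0159
  y-> [-0.999  0.039 -0.   ] z-> [0.039 0.999 0.   ] delta [-0.0001  0.0004 -0.0004] turn -0.2
```

Emit:
step_arm(deltas=[[-1,0.0005,0,0,0],[-1,0.001,0,0,0],[-1,0.001,0,0,0]])

```text
time_s: 10.62
tool_pos: [0.5826, -0.0777, 0.1676]
tool_rot: [-88.7, 89.9, -1.0]
force: [-1.2, -1.1, 3.7]
grip_width: 0.0158
```

```bash
python3 - <<'E'
from h import *
plan([.582,-.078,.1684],88)
E
```

```text
t 10.62 pos [ 0.5826 -0.0777  0.1676] jaw 87.76 j7 102.6 F [-1.2 -1.1  3.7] T [-0.27  0.33  0.03] w 0.0158
  y-> [-0.999  0.039 -0.001] z-> [0.039 0.999 0.   ] delta [-0.0008  0.0006 -0.0003] turn -0.2
```

Emit:
step_arm(deltas=[[-1,0,0,0,4],[-1,0,0,0,8],[-1,0,0,0,12],[-1,0,0,0,16],[-1,0,0,0,16]])

```text
time_s: 11.25
tool_pos: [0.5819, -0.0778, 0.1664]
tool_rot: [147.2, 89.9, -141.0]
force: [-0.8, -1.4, -0.0]
grip_width: 0.0159
```

```bash
python3 - <<'E'
from h import *
plan([.582,-.078,.1684],88)
E
```

```text
t 11.25 pos [ 0.5819 -0.0778  0.1664] jaw 71.8 j7 87.5 F [-0.8 -1.4 -0. ] T [-0.56  0.16  0.02] w 0.0159
  y-> [-0.95   0.312  0.001] z-> [ 0.312  0.95  -0.001] delta [-0.002  -0.0002 -0.0001] turn -16.2
```

Emit:
step_arm(deltas=[[-1,0.001,0,0,0],[-1,0.002,0,0,0],[-1,0.003,0,0,0],[-1,0.003,0,0,0]])

```text
time_s: 11.75
tool_pos: [0.5826, -0.078, 0.165]
tool_rot: [-75.7, 89.9, -3.9]
force: [-1.7, -1.5, 6.1]
grip_width: 0.0157
```

```bash
python3 - <<'E'
from h import *
plan([.582,-.078,.1484],88)
E
```

```text
t 11.75 pos [ 0.5826 -0.078   0.165 ] jaw 71.79 j7 87.6 F [-1.7 -1.5  6.1] T [-0.65  0.62  0.02] w 0.0157
  y-> [-0.95   0.313 -0.001] z-> [0.313 0.95  0.   ] delta [ 0.0166  0.0005 -0.0002] turn -16.2
```

Emit:
step_arm(deltas=[[-1,-0.0005,0,0,3],[-1,-0.0005,0,0,6],[-1,-0.0005,0,0,9],[-1,-0.0005,0,0,9]])

```text
time_s: 12.25
tool_pos: [0.5824, -0.0778, 0.165]
tool_rot: [-87.7, 90.0, -24.9]
force: [-1.7, -1.6, 5.5]
grip_width: 0.0156
```

```bash
python3 - <<'E'
from h import *
plan([.582,-.078,.1484],88)
im,d=read_camera('scene'); save('s3.png',cv2.resize(im[110:250,160:300],None,fx=4,fy=4,interpolation=cv2.INTER_CUBIC))
E
```

```text
t 12.25 pos [ 0.5824 -0.0778  0.165 ] jaw 62.82 j7 79.1 F [-1.7 -1.6  5.5] T [-0.71  0.62  0.1 ] w 0.0156
  y-> [-0.89   0.457 -0.   ] z-> [0.457 0.89  0.   ] delta [ 0.0166  0.0003 -0.0003] turn -25.2
```

View pics/s3.png

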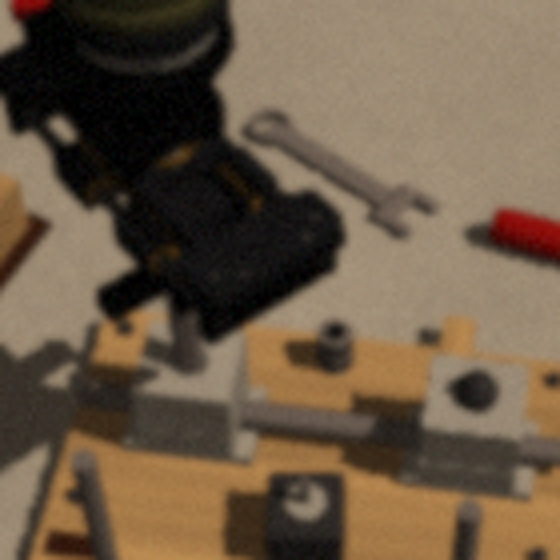

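Torque of 0.10 N·m says the hexagon is engaged, about 2 mm in. The side forces ask for a shift towards -x,-y, so I'll relieve that and push down.

Emit:
step_arm(deltas=[[-1,-0.0005,0.0003,-0.0008,0],[-1,-0.0005,0.0003,-0.0008,-2],[-1,0.001,0.0003,-0.0008,-2],[-1,0.0025,0.0003,-0.0008,-2],[-1,0.004,0.0003,-0.0008,-2],[-1,0.004,0.0003,-0.0008,-2]])

```text
time_s: 13.05
tool_pos: [0.5826, -0.0782, 0.1623]
tool_rot: [-50.6, 89.9, 14.3]
force: [-3.0, -1.9, 11.6]
grip_width: 0.0156
```

```bash
python3 - <<'E'
from h import *
plan([.582,-.078,.1484],88)
E
```

```text
t 13.05 pos [ 0.5826 -0.0782  0.1623] jaw 64.83 j7 81.1 F [-3.  -1.9 11.6] T [-0.5   0.83  0.07] w 0.0156
  y-> [-0.905  0.425 -0.002] z-> [0.425 0.905 0.001] delta [ 0.0139  0.0006 -0.    ] turn -23.2
```

Emit:
step_arm(deltas=[[-1,-0.001,0.0008,-0.0006,0],[-1,-0.001,0.001,-0.0008,1.5],[-1,0.0,0.001,-0.0008,1.5],[-1,0.001,0.001,-0.0008,-1.5],[-1,0.002,0.001,-0.0008,-1.5],[-1,0.003,0.001,-0.0008,1],[-1,0.003,0.001,-0.0008,0]])

```text
time_s: 13.92
tool_pos: [0.5821, -0.0784, 0.16]
tool_rot: [-53.7, 89.8, 11.0]
force: [-1.6, -1.0, 13.5]
grip_width: 0.016
```

```bash
python3 - <<'E'
from h import *
plan([.582,-.078,.1484],88)
E
```

```text
t 13.93 pos [ 0.5821 -0.0784  0.16  ] jaw 64.79 j7 81.2 F [-1.6 -1.  13.5] T [-0.29  0.59  0.01] w 0.016
  y-> [-0.905  0.426 -0.003] z-> [0.426 0.905 0.002] delta [0.0116 0.0003 0.0003] turn -23.2
```

Still descending but stiff. I'll let go so the key can self-align and drop, then measure the bar's height.

Emit:
step_arm(deltas=[[-1,-0.002,0.0003,-0.0003,0],[0.0,-0.002,0.0003,-0.0003,0],[0.0,-0.002,0.0003,-0.0003,0],[0.0,-0.002,0.0003,-0.0003,0],[0.0,-0.03,0.0003,-0.0003,0],[0.0,-0.07,0.0003,-0.0003,0],[0.0,-0.08,0.0003,-0.0003,0],[0.0,-0.08,0.0003,-0.0003,0]])

```text
time_s: 14.92
tool_pos: [0.5802, -0.0784, 0.2377]
tool_rot: [-31.6, 89.9, 33.1]
force: [-0.1, -0.3, -0.8]
grip_width: 0.0432
```

```bash
cat >> h.py <<'E'
def bar():
    for c in('wrist','scene','top'):
        im,d=read_camera(c);P=cloud(c,d)
        k=(np.hypot(P[...,0]-.582,P[...,1]+.078)<.054)&(P[...,2]>.125)&(P[...,2]<.185)&(im.sum(-1)<220)
        if k.sum()<20: print(c,k.sum()); continue
        z=np.percentile(P[k][:,2],80); T=P[k&(abs(P[...,2]-z)<.006)]
        r=cv2.minAreaRect(T[:,:2].astype(np.float32)*1000)
        A=np.c_[T[:,:2]-T[:,:2].mean(0),np.ones(len(T))]; s=np.linalg.lstsq(A,T[:,2],rcond=None)[0]
        print(c,len(T),'ztop',round(np.median(T[:,2]),4),'c',np.round(r[0],1),np.round(r[1],1),round(r[2],1),'slope',np.round(s[:2],3))
        if c=='wrist': save('wb.png',im)
E
python3 - <<'E'
from h import *
bar(); plan([.582,-.078,.148],60)
E
```

```text
wrist 2166 ztop 0.1654 c [580.6 -79. ] [15.3 89.2] 65.4 slope [ 0.    -0.007]
scene 282 ztop 0.167 c [583.5 -77.1] [17.1 87.8] 65.4 slope [-0.082 -0.161]
top 0
t 15.07 pos [ 0.5792 -0.0782  0.2361] jaw 64.78 j7 78.6 F [-0.2 -0.7  0.7] T [ 0.04 -0.02  0.02] w 0.0434
  y-> [-0.905  0.426  0.002] z-> [ 0.426  0.905 -0.001] delta [ 0.088  -0.0026  0.0014] turn 4.8
```

The bar is level, top at about 0.167: 9 mm into the socket, with 11 mm still to go. I'll push it gently down with the closed fingers at the bar's centre.

Emit:
step_arm(deltas=[[-1,0.01,-0.0018,0.0008,0],[-1,0.03,-0.0018,0.0008,0],[-1,0.042,-0.0018,0.0008,0],[-1,0.046,-0.0018,0.0008,0],[-1,0.049,-0.0018,0.0008,0],[-1,0.05,-0.0018,0.0008,0],[-1,0.051,-0.0018,0.0008,0],[-1,0.052,-0.0018,0.0008,0],[-1,0.053,-0.0018,0.0008,0],[-1,0.054,-0.0018,0.0008,0],[-1,0.054,-0.0018,0.0008,0]])

```text
time_s: 16.45
tool_pos: [0.5834, -0.0788, 0.1857]
tool_rot: [-60.5, 89.8, 4.2]
force: [-0.1, 0.2, 0.1]
grip_width: 0.0005
```

```bash
python3 - <<'E'
from h import *
plan([.582,-.0785,.175],65)
E
```

```text
t 16.45 pos [ 0.5834 -0.0788  0.1857] jaw 64.77 j7 80.4 F [-0.1  0.2  0.1] T [-0.08 -0.    0.03] w 0.0005
  y-> [-0.905  0.426 -0.003] z-> [0.426 0.905 0.002] delta [ 0.0106  0.0015 -0.0003] turn -0.2
```

Emit:
step_arm(deltas=[[-1,0.001,0.0012,0,0],[-1,0.0018,0.0012,0,0],[-1,0.0026,0.0012,0,0],[-1,0.0034,0.0012,0,0],[-1,0.0034,0.0012,0,0]])

```text
time_s: 17.08
tool_pos: [0.5808, -0.0781, 0.18]
tool_rot: [125.4, 90.0, -169.8]
force: [0.5, 0.7, -0.3]
grip_width: 0.0003
```

```bash
python3 - <<'E'
from h import *
plan([.582,-.0785,.175],65)
E
```

```text
t 17.07 pos [ 0.5808 -0.0781  0.18  ] jaw 64.76 j7 80.4 F [ 0.5  0.7 -0.3] T [ 0.04  0.01 -0.04] w 0.0003
  y-> [-0.905  0.426  0.   ] z-> [ 0.426  0.905 -0.   ] delta [ 0.005  -0.0013  0.0001] turn -0.2
```

Emit:
step_arm(deltas=[[-1,0.001,-0.0006,0,0],[-1,0.002,-0.0006,0,0],[-1,0.003,-0.0006,0,0],[-1,0.004,-0.0006,0,0],[-1,0.005,-0.0006,0,0],[-1,0.006,-0.0006,0,0],[-1,0.006,-0.0006,0,0]])

```text
time_s: 17.95
tool_pos: [0.5823, -0.0785, 0.1755]
tool_rot: [-60.3, 89.9, 4.4]
force: [-0.9, -0.6, 6.4]
grip_width: 0.0008
```

```bash
python3 - <<'E'
from h import *
plan([.582,-.0785,.175],65)
E
```

```text
t 17.95 pos [ 0.5823 -0.0785  0.1755] jaw 64.76 j7 80.6 F [-0.9 -0.6  6.4] T [-0.01  0.18 -0.03] w 0.0008
  y-> [-0.905  0.426 -0.002] z-> [0.426 0.905 0.001] delta [ 0.0005  0.0003 -0.0001] turn -0.2
```

Contact at TCP 0.1755 puts the bar top at 0.1565, so the key is fully down. Regrip and make the first quarter turn clockwise.

Emit:
step_arm(deltas=[[-1,-0.02,0,0,0],[0.0,-0.03,0,0,0],[0.0,-0.03,0,0,0],[0.0,-0.03,0,0,0],[0.0,-0.01,0,0,0],[0.0,0.02,0,0,0],[0.0,0.0265,0,0,0],[0.0,0.0265,0,0,0],[-1,0.0265,0,0,0],[-1,0.0265,0,0,0],[-1,0.0265,0,0,0],[-1,0.0265,0,0,0]], newtons=25)

```text
time_s: 19.45
tool_pos: [0.5818, -0.0782, 0.1481]
tool_rot: [-52.9, 89.9, 11.9]
force: [-0.1, 0.2, 1.3]
grip_width: 0.0158
```

```bash
python3 - <<'E'
from h import *
plan([.582,-.0785,.148],65)
E
```

```text
t 19.45 pos [ 0.5818 -0.0782  0.1481] jaw 64.79 j7 81.6 F [-0.1  0.2  1.3] T [-0.03 -0.06  0.06] w 0.0158
  y-> [-0.905  0.426 -0.001] z-> [0.426 0.905 0.001] delta [ 0.0001 -0.0003 -0.0002] turn -0.2
```

Gripped with almost no side force. Turning 90° clockwise.

Emit:
step_arm(deltas=[[-1,0,0,0,8],[-1,0,0,0,16],[-1,0,0,0,24],[-1,0,0,0,32],[-1,0,0,0,40],[-1,0,0,0,50],[-1,0,0,0,58],[-1,0,0,0,66],[-1,0,0,0,74],[-1,0,0,0,82],[-1,0,0,0,90],[-1,0,0,0,90]])

```text
time_s: 20.95
tool_pos: [0.5819, -0.0782, 0.1481]
tool_rot: [-0.3, 89.9, -25.5]
force: [0.5, 0.1, 1.9]
grip_width: 0.0158
```

```bash
python3 - <<'E'
from h import *
plan([.582,-.0785,.148],65)
E
```

```text
t 20.95 pos [ 0.5819 -0.0782  0.1481] jaw -25.13 j7 -0.3 F [0.5 0.1 1.9] T [-0.04 -0.03 -0.01] w 0.0158
  y-> [ 0.425  0.905 -0.   ] z-> [ 0.905 -0.425  0.001] delta [ 0.0001 -0.0002  0.0002] turn 89.9
```

The bar only grips mod 180° and j7 has room for more clockwise, so I'll let go, rise, check the key, then regrip at the same angle.

Emit:
step_arm(deltas=[[0.0,0,0,0,0],[0.0,0,0,0,0],[0.0,0,0,0,0],[0.0,-0.03,0,0,0],[0.0,-0.075,0,0,0],[0.0,-0.08,0,0,0],[0.0,-0.08,0,0,0]])

```text
time_s: 21.82
tool_pos: [0.5814, -0.0782, 0.2275]
tool_rot: [96.9, 90.0, 71.7]
force: [-0.3, 0.0, -0.8]
grip_width: 0.0434
```

```bash
python3 - <<'E'
from h import *
bar(); plan([.582,-.0783,.148],-25)
E
```

```text
wrist 2112 ztop 0.1538 c [581.6 -77.2] [87.7 15.8] 66.5 slope [-0.016  0.   ]
scene 241 ztop 0.1554 c [583.9 -76.2] [88.9 15.9] 66.7 slope [-0.106  0.035]
top 0
t 21.98 pos [ 0.5807 -0.078   0.2263] jaw -25.22 j7 -4.2 F [-0.1  0.5 -0.2] T [-0.16  0.14 -0.01] w 0.0437
  y-> [ 0.426  0.905 -0.001] z-> [ 0.905 -0.426 -0.002] delta [0.0783 0.0004 0.0015] turn -0.2
```

View pics/wb.png

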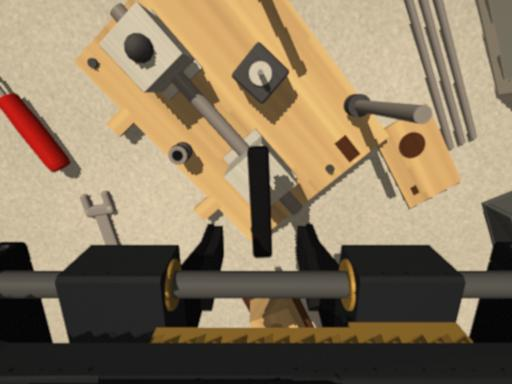

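The key at px (260,200) is upright and seated, and the motor and bearing are untouched. Regrip and turn 55°, then feel for the stop.

Emit:
step_arm(deltas=[[0.0,0.04,0.0004,0.001,0],[0.0,0.07,0.0004,0.001,0],[0.0,0.079,0.0004,0.001,0],[0.0,0.079,0.0004,0.001,0],[-1,0.079,0.0004,0.001,0],[-1,0.079,0.0004,0.001,0],[-1,0.079,0.0004,0.001,0],[-1,0.079,0.0004,0.001,0]])

```text
time_s: 22.98
tool_pos: [0.5827, -0.0783, 0.1492]
tool_rot: [68.6, 90.0, 43.4]
force: [-1.4, 0.6, 1.5]
grip_width: 0.0161
```

Emit:
step_arm(deltas=[[-1,0,0,0,8],[-1,0,0,0,16],[-1,0,0,0,24],[-1,0,0,0,32],[-1,0,0,0,40],[-1,0,0,0,48],[-1,0,0,0,55],[-1,0,0,0,55]])

```text
time_s: 23.98
tool_pos: [0.5826, -0.0785, 0.1491]
tool_rot: [81.3, 90.0, 1.1]
force: [-1.1, -0.3, 3.2]
grip_width: 0.016
```

```bash
python3 - <<'E'
from h import *
plan([.582,-.0783,.148],-25)
E
```

```text
t 23.98 pos [ 0.5826 -0.0785  0.1491] jaw -80.16 j7 -52.6 F [-1.1 -0.3  3.2] T [-0.05  0.38 -0.03] w 0.016
  y-> [0.985 0.171 0.   ] z-> [ 0.171 -0.985  0.   ] delta [ 0.0011 -0.0006 -0.0003] turn -55.2
```

Emit:
step_arm(deltas=[[-1,0,0,0,5],[-1,0,0,0,10]])

```text
time_s: 24.22
tool_pos: [0.5826, -0.0785, 0.1491]
tool_rot: [94.2, 90.0, 4.0]
force: [-1.3, -0.7, 3.8]
grip_width: 0.0158
```

```bash
python3 - <<'E'
from h import *
plan([.582,-.0783,.148],-25)
E
```

```text
t 24.23 pos [ 0.5826 -0.0785  0.1491] jaw -90.24 j7 -62.5 F [-1.3 -0.7  3.8] T [-0.12  0.44  0.09] w 0.0158
  y-> [ 1.    -0.004  0.   ] z-> [-0.004 -1.    -0.   ] delta [ 0.0011 -0.0006 -0.0002] turn -65.2
```

Emit:
step_arm(deltas=[[-1,0,0,0,4],[-1,0,0,0,8]])

```text
time_s: 24.48
tool_pos: [0.5826, -0.0785, 0.1491]
tool_rot: [73.3, 90.0, -24.8]
force: [-0.7, -0.3, 2.5]
grip_width: 0.0159
```

```bash
python3 - <<'E'
from h import *
plan([.582,-.0783,.148],-25)
E
```

```text
t 24.48 pos [ 0.5826 -0.0785  0.1491] jaw -98.17 j7 -70.3 F [-0.7 -0.3  2.5] T [-0.07  0.52  0.27] w 0.0159
  y-> [ 0.99  -0.142  0.   ] z-> [-0.142 -0.99   0.   ] delta [ 0.0011 -0.0006 -0.0001] turn -73.2
```

Emit:
step_arm(deltas=[[-1,0,0,0,4],[-1,0,0,0,8]])

```text
time_s: 24.72
tool_pos: [0.5825, -0.0784, 0.1491]
tool_rot: [-21.5, 90.0, -127.6]
force: [-0.9, -0.0, 4.1]
grip_width: 0.016
```

```bash
python3 - <<'E'
from h import *
plan([.582,-.0783,.148],-25)
E
```

```text
t 24.73 pos [ 0.5825 -0.0784  0.1491] jaw -106.12 j7 -78.2 F [-0.9 -0.   4.1] T [-0.07  0.58  0.54] w 0.016
  y-> [ 0.961 -0.278 -0.   ] z-> [-0.278 -0.961  0.   ] delta [ 0.0011 -0.0005  0.0001] turn -81.1
```

The torque rise of 0.09→0.27→0.54 N·m marks the hard stop. Ease the wind-up, release, rise and look.

Emit:
step_arm(deltas=[[-1,0,0,0,-5],[-1,0,0,0,-6],[0.0,0,0,0,-6],[0.0,0,0,0,-6],[0.0,0,0,0,-6],[0.0,-0.03,0,0,-6],[0.0,-0.075,0,0,-6],[0.0,-0.08,0,0,-6],[0.0,-0.08,0,0,-6]])

```text
time_s: 25.85
tool_pos: [0.5825, -0.0782, 0.2285]
tool_rot: [166.9, 90.0, 66.7]
force: [0.5, 0.1, -0.5]
grip_width: 0.0438
```

```bash
python3 - <<'E'
from h import *
bar(); plan([.582,-.0783,.176],None)
E
```

```text
wrist 2068 ztop 0.1537 c [582.8 -78.3] [15.1 87.7] 80.3 slope [-0.006  0.011]
scene 263 ztop 0.1554 c [584.4 -76.2] [16.6 87.5] 79.4 slope [-0.024 -0.138]
top 0
t 26.0 pos [ 0.5818 -0.078   0.2273] jaw -100.23 j7 -78.1 F [ 0.1 -0.3 -0.3] T [-0.02  0.2   0.  ] w 0.0437
  y-> [ 0.984 -0.178 -0.002] z-> [-0.178 -0.984  0.   ] delta [0.0513 0.0004 0.0002] turn 0
```

Key upright and fully down. To confirm the stop, regrip and try a further 10°.

Emit:
step_arm(deltas=[[0.0,0.04,0.0004,0.0002,0],[0.0,0.07,0.0004,0.0002,0],[0.0,0.08,0.0004,0.0002,0],[0.0,0.08,0.0004,0.0002,0],[-1,0.08,0.0004,0.0002,0],[-1,0.08,0.0004,0.0002,0],[-1,0.08,0.0004,0.0002,0],[-1,0.08,0.0004,0.0002,0],[-1,0.08,0.0004,0.0002,5],[-1,0.08,0.0004,0.0002,10],[-1,0.08,0.0004,0.0002,10]])

```text
time_s: 27.38
tool_pos: [0.5832, -0.0786, 0.1491]
tool_rot: [113.0, 90.0, 2.8]
force: [-1.6, -0.4, 3.3]
grip_width: 0.0158
```

```bash
python3 - <<'E'
from h import *
plan([.582,-.0783,.148],-25)
E
```

```text
t 27.38 pos [ 0.5832 -0.0786  0.1491] jaw -110.17 j7 -84.1 F [-1.6 -0.4  3.3] T [0.07 0.28 0.08] w 0.0158
  y-> [ 0.939 -0.345  0.001] z-> [-0.345 -0.939 -0.   ] delta [ 0.0011 -0.0012  0.0002] turn -85.2
```

Emit:
step_arm(deltas=[[-1,0,0,0,-4],[-1,0,0,0,-7],[0.0,0,0,0,-7],[0.0,0,0,0,-7],[0.0,0,0,0,-7],[0.0,-0.03,0,0,-7],[0.0,-0.075,0,0,-7],[0.0,-0.12,0,0,-7],[0.0,-0.12,0,0,-7]])

```text
time_s: 28.5
tool_pos: [0.5847, -0.0796, 0.2721]
tool_rot: [104.1, 89.6, 0.9]
force: [-0.1, 0.6, -0.6]
grip_width: 0.0435
```

```bash
python3 - <<'E'
from h import *
bar(); plan([.582,-.0783,.176],None)
o=monitor.get_obs()
im,d=read_camera('scene'); P=cloud('scene',d); save('s5.png',cv2.resize(im,(780,585)))
u=np.array([np.cos(np.radians(32)),np.sin(np.radians(32))])
k=(np.hypot(P[...,0]-.487,P[...,1]-.3505)<.07)&(P[...,2]>.062)&(P[...,2]<.12); print('lever',np.median((P[k][:,:2]-[.487,.3505])@u))
for th in('motor','bearing','glue','spinner'):
    r=regions_of('scene',th)
    if r: print(th,r[0]['p'],r[0]['pixel'],np.median(P[r[0]['pixels']&(d>0)],0))
E
```

```text
wrist 1449 ztop 0.1523 c [581.5 -78. ] [14.9 88.1] 77.0 slope [-0.009  0.003]
scene 285 ztop 0.1554 c [583.5 -76.3] [16.5 88.8] 77.4 slope [-0.034 -0.12 ]
top 0
t 28.65 pos [ 0.5824 -0.0783  0.2677] jaw -103.23 j7 -83.5 F [-0.1  0.2 -0.4] T [-0.02  0.1  -0.03] w 0.0433
  y-> [ 0.973 -0.229 -0.001] z-> [-0.229 -0.973 -0.   ] delta [ 0.0917 -0.0002  0.0001] turn 0
lever 0.02932227417607633
motor 0.94 [234.4, 239.3] [0.63426207 0.01810411 0.05720291]
bearing 0.64 [250.2, 196.6] [ 0.51404291 -0.01893524  0.04490456]
glue 0.96 [427.1, 284.3] [0.56119647 0.40496274 0.05309912]
spinner 0.8 [119.0, 134.5] [ 0.51475464 -0.35254293  0.10591407]
```

View pics/s5.png

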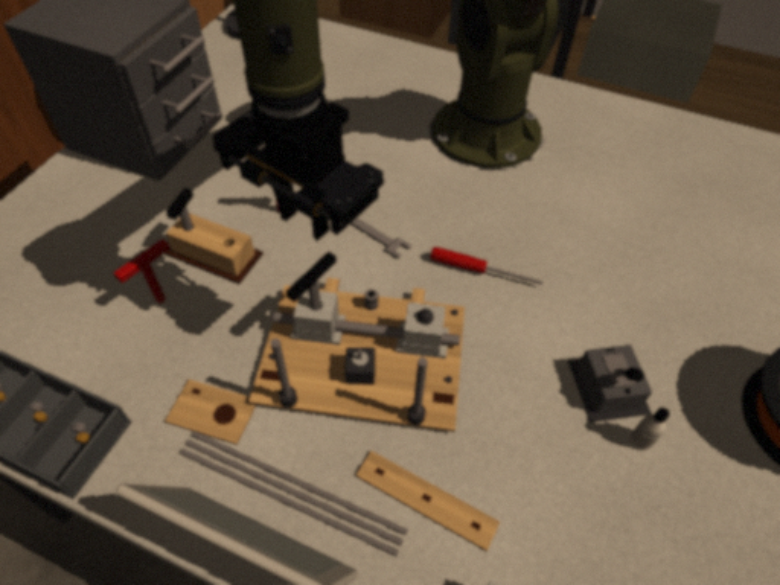

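Lever off, spinner (119,134), motor, bearing and glue are all in place. But the 10° test gave only 0.08 N·m, no clear stop, since the key's backlash is about 12°. I'll regrip and turn further, watching torque.

Emit:
step_arm(deltas=[[0.0,0.04,0,0,0],[0.0,0.08,0,0,0],[0.0,0.11,0,0,0],[0.0,0.12,0,0,0],[0.0,0.12,0,0,0],[-1,0.12,0,0,0],[-1,0.12,0,0,0],[-1,0.12,0,0,0],[-1,0.12,0,0,4],[-1,0.12,0,0,8]], newtons=35)

```text
time_s: 30.15
tool_pos: [0.5832, -0.0785, 0.1492]
tool_rot: [134.3, 89.9, 23.0]
force: [-0.6, -0.4, 2.2]
grip_width: 0.0157
```

```bash
python3 - <<'E'
from h import *
plan([.582,-.0783,.148],-25)
E
```

```text
t 30.15 pos [ 0.5832 -0.0785  0.1492] jaw -111.34 j7 -86.4 F [-0.6 -0.4  2.2] T [-0.02  0.15  0.25] w 0.0157
  y-> [ 0.931 -0.364  0.001] z-> [-0.364 -0.931 -0.001] delta [ 0.0012 -0.0012  0.0002] turn -86.3
```

Emit:
step_arm(deltas=[[-1,0,0,0,3],[-1,0,0,0,5]])

```text
time_s: 30.4
tool_pos: [0.5832, -0.0786, 0.1492]
tool_rot: [108.1, 90.0, -8.2]
force: [-1.7, -0.3, 2.8]
grip_width: 0.0157
```

```bash
python3 - <<'E'
from h import *
plan([.582,-.0783,.148],-25)
E
```

```text
t 30.4 pos [ 0.5832 -0.0786  0.1492] jaw -116.25 j7 -90.9 F [-1.7 -0.3  2.8] T [-0.04  0.32  0.23] w 0.0157
  y-> [ 0.897 -0.442  0.001] z-> [-0.442 -0.897 -0.   ] delta [ 0.0012 -0.0012  0.0003] turn 88.8
```

Emit:
step_arm(deltas=[[-1,0,0,0,3],[-1,0,0,0,5]])

```text
time_s: 30.65
tool_pos: [0.5831, -0.0787, 0.1492]
tool_rot: [132.6, 90.0, 11.2]
force: [-0.6, -0.1, 4.8]
grip_width: 0.0155
```

```bash
python3 - <<'E'
from h import *
plan([.582,-.0783,.148],-25)
E
```

```text
t 30.65 pos [ 0.5831 -0.0787  0.1492] jaw -121.31 j7 -95.5 F [-0.6 -0.1  4.8] T [0.08 0.29 0.26] w 0.0155
  y-> [ 0.854 -0.52   0.001] z-> [-0.52  -0.854 -0.   ] delta [ 0.0012 -0.0012  0.0003] turn 83.7
```

```bash
python3 - <<'E'
from h import *
for c in('wrist','scene'):
    im,d=read_camera(c);P=cloud(c,d)
    k=(np.hypot(P[...,0]-.5825,P[...,1]+.0785)<.05)&(np.hypot(P[...,0]-.5825,P[...,1]+.0785)>.02)&(P[...,2]>.15)&(P[...,2]<.16)&(im.sum(-1)<220)
    print(c,k.sum(),cv2.minAreaRect(P[k][:,:2].astype(np.float32)*1000) if k.sum()>5 else '')
    if c=='wrist': save('w6.png',im[120:384,130:400])
plan([.582,-.0783,.148],-25)
E
```

```text
wrist 2374 ((585.3274536132812, -78.47203826904297), (36.028038024902344, 85.2313232421875), 48.18706512451172)
scene 82 ((610.9231567382812, -92.161865234375), (15.848695755004883, 25.6789493560791), 58.471073150634766)
t 30.75 pos [ 0.5832 -0.0787  0.1492] jaw -121.25 j7 -95.4 F [-1.2  0.4  4.8] T [0.05 0.38 0.2 ] w 0.0155
  y-> [ 0.855 -0.519  0.001] z-> [-0.519 -0.855 -0.   ] delta [ 0.0012 -0.0012  0.0003] turn 83.8
```

View pics/w6.png

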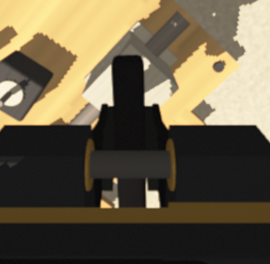

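The bar is still aligned with the jaws at -121° and turned with them, so the screw is not at the stop yet. Continuing.

Emit:
step_arm(deltas=[[-1,0,0,0,3],[-1,0,0,0,6]])

```text
time_s: 31.0
tool_pos: [0.5831, -0.0788, 0.1492]
tool_rot: [146.5, 90.0, 19.2]
force: [-0.9, 0.7, 4.5]
grip_width: 0.0155
```

```bash
cat >> h.py <<'E'
def held():
    c='scene'; im,d=read_camera(c);P=cloud(c,d); r=np.hypot(P[...,0]-.5825,P[...,1]+.0785)
    k=(r<.05)&(r>.022)&(P[...,2]>.15)&(P[...,2]<.16)&(im.sum(-1)<220)&(P[...,0]>.59)
    b=cv2.minAreaRect(P[k][:,:2].astype(np.float32)*1000) if k.sum()>5 else None
    print(k.sum(),b and (np.round(b[1],1),round(b[2],1))); plan([.582,-.0783,.148])
E
python3 -c "from h import *; held()"
```

```text
71 (array([16.1, 22.2]), 57.5)
t 31.05 pos [ 0.5831 -0.0788  0.1492] jaw -127.43 j7 -101.2 F [-1.5  0.3  5.3] T [ 0.04  0.4  -0.06] w 0.0159
  y-> [ 0.794 -0.608  0.   ] z-> [-0.608 -0.794 -0.001] delta [ 0.0012 -0.0012  0.0003] turn 0
```

Emit:
step_arm(deltas=[[-1,0,0,0,3],[-1,0,0,0,6]])

```text
time_s: 31.3
tool_pos: [0.5831, -0.0789, 0.1492]
tool_rot: [145.0, 90.0, 11.7]
force: [-1.3, -0.7, 4.9]
grip_width: 0.0155
```

```bash
python3 -c "from h import *; held()"
```

```text
57 (array([15.1, 18. ]), 48.7)
t 31.35 pos [ 0.5831 -0.0789  0.1492] jaw -133.42 j7 -106.8 F [0.3 0.5 5.9] T [ 0.03  0.41 -0.05] w 0.0157
  y-> [ 0.726 -0.687  0.   ] z-> [-0.687 -0.726 -0.001] delta [ 0.0012 -0.0012  0.0003] turn 0
```

Emit:
step_arm(deltas=[[-1,0,0,0,3],[-1,0,0,0,6]])

```text
time_s: 31.6
tool_pos: [0.5831, -0.0789, 0.1492]
tool_rot: [142.6, 90.0, 3.2]
force: [-0.5, -0.4, 4.8]
grip_width: 0.0158
```

```bash
python3 -c "from h import *; held()"
```

```text
33 (array([16.4,  9.2]), 46.6)
t 31.65 pos [ 0.5832 -0.079   0.1492] jaw -139.43 j7 -112.5 F [-1.  -0.4  4.8] T [-0.01  0.38 -0.01] w 0.0157
  y-> [ 0.65  -0.76   0.001] z-> [-0.76  -0.65  -0.001] delta [ 0.0012 -0.0013  0.0004] turn 0
```

The torque pattern is ambiguous: after 0.5 N·m it fell to about 0, as if the key had cammed over. I'll release, measure the freed bar, and rewind the wrist 180° to regrip.

Emit:
step_arm(deltas=[[0.2,0,0,0,0],[0.2,0,0,0,0],[0.2,0,0,0,0],[0.2,-0.05,0,0,0],[0.2,-0.08,0,0,0],[0.2,-0.08,0,0,0]])

```text
time_s: 32.4
tool_pos: [0.5842, -0.0792, 0.231]
tool_rot: [146.2, 89.7, 7.0]
force: [0.5, -0.3, 0.3]
grip_width: 0.052
```

```bash
python3 -c "
from h import *
bar(); plan([.582,-.0783,.148])"
```

```text
wrist 2059 ztop 0.1527 c [581.6 -78.7] [15.6 87.5] 40.0 slope [0.003 0.007]
scene 300 ztop 0.1556 c [582.7 -76.6] [19.2 88.6] 40.5 slope [-0.096 -0.08 ]
top 0
t 32.55 pos [ 0.5823 -0.0783  0.2276] jaw -139.22 j7 -117.1 F [ 0.5  0.3 -0.1] T [ 0.05  0.15 -0.02] w 0.052
  y-> [ 0.653 -0.757 -0.001] z-> [-0.757 -0.653  0.001] delta [ 0.0796 -0.      0.0002] turn 0
```

Emit:
step_arm(deltas=[[0.2,0,0,0,-10],[0.2,0,0,0,-20],[0.2,0,0,0,-30],[0.2,0,0,0,-40],[0.2,0,0,0,-50],[0.2,0,0,0,-60],[0.2,0,0,0,-70],[0.2,0,0,0,-80],[0.2,0,0,0,-90]])

```text
time_s: 33.67
tool_pos: [0.582, -0.0784, 0.2269]
tool_rot: [-127.5, 89.8, -176.4]
force: [-0.1, -0.1, -0.4]
grip_width: 0.0521
```

Emit:
step_arm(deltas=[[0.2,0,0,0,-10],[0.2,0,0,0,-20],[0.2,0,0,0,-30],[0.2,0,0,0,-40],[0.2,0,0,0,-50],[0.2,0,0,0,-60],[0.2,0,0,0,-70],[0.2,0,0,0,-80],[0.2,0,0,0,-90],[0.2,0,0,0,-90]])

```text
time_s: 34.92
tool_pos: [0.5821, -0.0785, 0.2271]
tool_rot: [136.9, 89.9, 177.6]
force: [-0.1, -0.3, 0.1]
grip_width: 0.0518
```

```bash
python3 -c "
from h import *
bar(); plan([.582,-.0783,.148],41)"
```

```text
wrist 2167 ztop 0.1549 c [581.4 -77.9] [15.8 88.2] 40.5 slope [0.015 0.005]
scene 300 ztop 0.1554 c [583.7 -76.5] [17.3 88.3] 40.6 slope [-0.09  -0.079]
top 0
t 35.08 pos [ 0.5825 -0.0786  0.2279] jaw 40.62 j7 52.5 F [ 0.6  0.2 -0.6] T [-0.03 -0.07 -0.07] w 0.0524
  y-> [-0.651  0.759  0.001] z-> [ 0.759  0.651 -0.001] delta [ 0.0799  0.0005 -0.0001] turn -0.4
```

```bash
cat >> h.py <<'E'
def tq():
    T=[];
    for i in range(4):
        o=monitor.get_obs(); T.append([o['wrist_torque'][2],o['effort'][6]]); read_camera('top')
    T=np.array(T);print('Tz',np.round(T[:,0],3),'mean',round(T[:,0].mean(),3),'e7',np.round(T[:,1],3)); plan([.582,-.0783,.148])
E
```

Emit:
step_arm(deltas=[[0.2,0.05,0,0,0],[0.2,0.078,0,0,0],[0.2,0.08,0,0,0],[-1,0.08,0,0,0],[-1,0.08,0,0,0],[-1,0.08,0,0,0],[-1,0.08,0,0,0]], newtons=30)

```text
time_s: 35.95
tool_pos: [0.5832, -0.0787, 0.1493]
tool_rot: [-28.6, 89.9, 12.1]
force: [0.1, 0.0, 0.1]
grip_width: 0.0201
```

```bash
python3 -c "from h import *; tq()"
```

```text
Tz [-0.016  0.011  0.029  0.009] mean 0.008 e7 [-0.002  0.001 -0.006 -0.005]
t 36.15 pos [ 0.5831 -0.0787  0.1491] jaw 40.76 j7 54.7 F [-0.2  0.8  1.9] T [-0.03  0.03 -0.06] w 0.0155
  y-> [-0.653  0.757 -0.   ] z-> [0.757 0.653 0.001] delta [ 0.0011  0.001  -0.0006] turn 0
```

Emit:
step_arm(deltas=[[-1,0,0,0,3],[-1,0,0,0,6]])

```text
time_s: 36.4
tool_pos: [0.5832, -0.0787, 0.1491]
tool_rot: [-26.7, 90.0, 8.0]
force: [0.4, -0.5, 2.2]
grip_width: 0.0159
```

```bash
python3 -c "from h import *; tq()"
```

```text
Tz [-0.049  0.012  0.001 -0.049] mean -0.021 e7 [ 0.413 -0.019 -0.274 -0.09 ]
t 36.6 pos [ 0.5832 -0.0787  0.149 ] jaw 34.83 j7 49.0 F [-0.8 -0.7  3. ] T [-0.12  0.1  -0.05] w 0.0156
  y-> [-0.571  0.821 -0.   ] z-> [0.821 0.571 0.001] delta [ 0.001   0.001  -0.0008] turn 0
```

Emit:
step_arm(deltas=[[-1,0,0,0,3],[-1,0,0,0,6]])

```text
time_s: 36.85
tool_pos: [0.583, -0.0789, 0.149]
tool_rot: [-40.4, 90.0, -11.7]
force: [-1.3, -1.0, 4.3]
grip_width: 0.0158
```

```bash
python3 -c "from h import *; tq()"
```

```text
Tz [0.104 0.042 0.009 0.061] mean 0.054 e7 [ 0.358 -0.09  -0.305 -0.107]
t 37.05 pos [ 0.583  -0.0788  0.149 ] jaw 28.84 j7 43.3 F [-0.4  0.6  4.7] T [-0.09  0.25  0.02] w 0.0157
  y-> [-0.482  0.876 -0.   ] z-> [0.876 0.482 0.   ] delta [ 0.001   0.0009 -0.0006] turn 0
```

Emit:
step_arm(deltas=[[-1,0,0,0,2],[-1,0,0,0,4]])

```text
time_s: 37.3
tool_pos: [0.583, -0.0788, 0.149]
tool_rot: [-55.7, 90.0, -30.9]
force: [-1.5, -0.6, 5.8]
grip_width: 0.0159
```

```bash
python3 -c "from h import *; tq()"
```

```text
Tz [0.259 0.215 0.224 0.196] mean 0.223 e7 [ 0.014 -0.285 -0.373 -0.252]
t 37.5 pos [ 0.583  -0.0788  0.149 ] jaw 24.78 j7 39.5 F [-0.8 -0.9  5.9] T [-0.25  0.35  0.14] w 0.0155
  y-> [-0.419  0.908 -0.   ] z-> [0.908 0.419 0.   ] delta [ 0.001   0.0009 -0.0007] turn 0
```

Emit:
step_arm(deltas=[[-1,0,0,0,2],[-1,0,0,0,4]])

```text
time_s: 37.75
tool_pos: [0.5829, -0.0789, 0.149]
tool_rot: [-89.3, 90.0, -68.5]
force: [-1.3, -0.2, 5.1]
grip_width: 0.0159
```

```bash
python3 -c "from h import *; tq()"
```

```text
Tz [0.448 0.382 0.383 0.368] mean 0.395 e7 [-0.158 -0.425 -0.51  -0.392]
t 37.95 pos [ 0.5829 -0.0789  0.149 ] jaw 20.81 j7 35.7 F [-0.5 -0.3  5. ] T [-0.27  0.41  0.36] w 0.016
  y-> [-0.355  0.935 -0.   ] z-> [ 0.935  0.355 -0.   ] delta [ 0.001   0.0009 -0.0007] turn 0
```

Emit:
step_arm(deltas=[[-1,0,0,0,2],[-1,0,0,0,4]])

```text
time_s: 38.2
tool_pos: [0.5829, -0.0789, 0.149]
tool_rot: [-105.9, 90.0, -89.1]
force: [-1.2, -1.4, 5.3]
grip_width: 0.0157
```

```bash
python3 -c "from h import *; tq()"
```

```text
Tz [0.545 0.341 0.355 0.338] mean 0.395 e7 [-0.264 -0.407 -0.492 -0.381]
t 38.4 pos [ 0.5828 -0.0789  0.149 ] jaw 16.81 j7 31.9 F [-1.7 -1.7  5.1] T [-0.32  0.4   0.35] w 0.0157
  y-> [-0.289  0.957 -0.   ] z-> [ 0.957  0.289 -0.   ] delta [ 0.001   0.0008 -0.0006] turn 0
```

Clear signature: free play, then torque rising steadily from about 28.5° (0.05→0.22→0.40 N·m). That is exactly 60° on from the first rise at about -92°, so it is the same hard stop (the key cammed over one flat earlier). Ease off to light clockwise torque and release.

Emit:
step_arm(deltas=[[-1,0,0,0,-3],[-1,0,0,0,-6]])

```text
time_s: 38.65
tool_pos: [0.583, -0.0789, 0.149]
tool_rot: [-26.6, 90.0, -3.8]
force: [-1.9, -0.9, 5.5]
grip_width: 0.0157
```

```bash
python3 -c "from h import *; tq()"
```

```text
Tz [-0.071 -0.003 -0.036 -0.07 ] mean -0.045 e7 [-0.34   0.105  0.24   0.061]
t 38.85 pos [ 0.5829 -0.0789  0.149 ] jaw 22.73 j7 37.5 F [-0.5 -0.1  6.5] T [-0.18  0.33 -0.01] w 0.0156
  y-> [-0.386  0.922 -0.   ] z-> [0.922 0.386 0.   ] delta [ 0.001   0.0009 -0.0006] turn 0
```

Emit:
step_arm(deltas=[[-1,0,0,0,2],[-1,0,0,0,3]])

```text
time_s: 39.1
tool_pos: [0.5829, -0.0789, 0.149]
tool_rot: [-59.6, 90.0, -39.9]
force: [-0.6, -0.1, 6.2]
grip_width: 0.0154
```

```bash
python3 -c "from h import *; tq()"
```

```text
Tz [0.033 0.046 0.043 0.017] mean 0.035 e7 [ 0.023 -0.093 -0.13  -0.068]
t 39.3 pos [ 0.5829 -0.0789  0.149 ] jaw 19.75 j7 34.7 F [-1.1 -0.2  5.5] T [-0.21  0.34  0.07] w 0.0156
  y-> [-0.338  0.941 -0.   ] z-> [0.941 0.338 0.   ] delta [ 0.001   0.0009 -0.0007] turn 0
```

Emit:
step_arm(deltas=[[-1,0,0,0,2],[-1,0,0,0,3]])

```text
time_s: 39.55
tool_pos: [0.5829, -0.0789, 0.149]
tool_rot: [-98.9, 90.0, -82.2]
force: [-1.5, -1.3, 5.5]
grip_width: 0.016
```

```bash
python3 -c "from h import *; tq()"
```

```text
Tz [0.441 0.365 0.368 0.411] mean 0.396 e7 [-0.296 -0.416 -0.441 -0.379]
t 39.75 pos [ 0.5829 -0.0789  0.149 ] jaw 16.81 j7 31.9 F [-0.7 -0.5  6.8] T [-0.26  0.36  0.38] w 0.0153
  y-> [-0.289  0.957 -0.   ] z-> [ 0.957  0.289 -0.   ] delta [ 0.001   0.0008 -0.0007] turn 0
```

The same angle gives the same 0.40 N·m: a firm stop with no slipping. Back off 3° and release.

Emit:
step_arm(deltas=[[-1,0,0,0,-2],[-1,0,0,0,-3],[0.2,0,0,0,-3],[0.2,0,0,0,-3],[0.2,0,0,0,-3],[0.2,-0.04,0,0,-3],[0.2,-0.08,0,0,-3],[0.2,-0.12,0,0,-3],[0.2,-0.12,0,0,-3]])

```text
time_s: 40.88
tool_pos: [0.5846, -0.0791, 0.272]
tool_rot: [-17.2, 89.6, 2.5]
force: [-0.5, 0.5, 0.1]
grip_width: 0.0519
```

```bash
python3 - <<'E'
from h import *
bar(); plan([.582,-.0783,.176])
im,d=read_camera('scene'); P=cloud('scene',d); save('s7.png',im[100:310,90:450])
u=np.array([np.cos(np.radians(32)),np.sin(np.radians(32))])
k=(np.hypot(P[...,0]-.487,P[...,1]-.3505)<.07)&(P[...,2]>.062)&(P[...,2]<.12); print('lever',np.median((P[k][:,:2]-[.487,.3505])@u))
for th in('motor','bearing','glue','spinner'):
    r=regions_of('scene',th)
    if r: print(th,r[0]['p'],r[0]['pixel'],np.median(P[r[0]['pixels']&(d>0)],0))
E
```

```text
wrist 1563 ztop 0.1525 c [579.7 -77.1] [15.7 87.3] 20.1 slope [0.012 0.001]
scene 300 ztop 0.1555 c [583.1 -77.1] [17.4 89.2] 18.9 slope [-0.127 -0.048]
top 0
t 41.02 pos [ 0.5823 -0.0784  0.2676] jaw 19.77 j7 31.7 F [-0.   0.6 -0.7] T [-0.05  0.04  0.09] w 0.052
  y-> [-0.338  0.941  0.001] z-> [ 0.941  0.338 -0.001] delta [ 0.0916  0.0001 -0.0002] turn 0
lever 0.029394982089584618
motor 0.61 [234.8, 240.4] [0.63426727 0.0180343  0.05707758]
bearing 0.49 [246.0, 192.9] [ 0.51373554 -0.01921361  0.04603694]
glue 0.9 [427.4, 282.8] [0.56067567 0.40493234 0.05162349]
spinner 0.53 [121.5, 134.6] [ 0.51239743 -0.35342247  0.10560791]
```

View pics/s7.png

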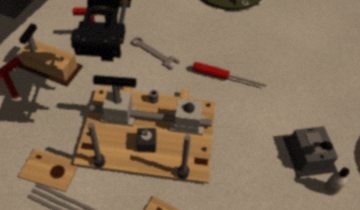

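The key stands upright in the bored support, at crop px (115,85). The toggle is off at (325,145), and nothing else has moved. Handing in.

```bash
python3 -c "from h import *; print(env.sign_off())"
```

```text
the job is handed in; nothing more can be done
None
```

I flipped the isolator off first, then took the black hex key and felt it into the hex socket. I tightened the screw clockwise to its hard stop, letting go of the key between turns, and handed in at about 41 s of the 72 s allowed.

**Last checks**
- **Toggle:** still off, with the lever 29 mm to the +x side of its pivot.
- **Key:** upright, with the bar top at about 0.1555 m, where fully down would be 0.156 m. The gripper was open and clear above it.
- **Hard stop:** the torque rose steadily to about 0.4 N·m and came back the same at the same angle on a second try. The screw angle itself could not be read.
- **Motor, bearing, glue and spinner:** their measured positions matched the start to within about 2 mm (bearing and glue heights wandered up to 6 mm with what was visible).

**What did not go cleanly**
- **Insertion:** the key bound partway in, pushed with up to 13.5 N against the suggested 5 N. It went down fully once I let go and pressed lightly on the bar.
- **Stop overrun:** I misread the stop the first time and kept turning. The key seems to have slipped past one flat (60°) in the socket at 0.3–0.5 N·m, so I regripped and pressed the screw to the stop again.
- **Turn sizes:** there was one quarter turn of 90°, then one of about 81°, then several smaller turns to find the stop.

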